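Crack a seized dropper cap in the bench clamp

TASK

The screw cap of the small reagent dropper bottle in the bench clamp has seized: squeeze the clamp's two handles until the clamp locks itself over centre on the bottle, let go, and twist the cap anticlockwise about a quarter turn to break it loose. Then flick the release lever so that the clamp springs open, and leave the bottle standing in its nest with the cap still on. Treat clamp and bottle gently, and leave the other things alone.

Things in the scene. Friction and masses are not known exactly. Their poses are not given: they have to be found in the camera images.
- nest (a point): The nest of the bench clamp: a low aluminium ring (37 mm outside, 30 mm inside, top 25 mm above the desk) fixed on a grey base plate 112x84 mm, 12 mm high. The point is the centre of its rubber floor, 14 mm above the desk. Its x axis points from the swivel post (40 mm behind it, at x = -40) away from the handles. The base is fixed to the desk; its place and yaw differ each time.
- squeeze_line (a point): A point of the base, 82 mm behind the swivel post (122 mm behind the nest) and 40 mm above the desk, axes as the nest's. When the clamp is locked, this lies midway between the two handles (give or take 6 mm across): that is where the middle of a squeezing hand must end, since only the right handle travels much; when open, the right handle lies farther out.
- fixed_grip (a point): Middle of the left handle (seen from the handle end, looking to the bottle) of the steel locking pliers that lie flat on top of the swivel post. The handles are straight bars 9 mm thick, standing 30 to 50 mm above the desk, from 34 to 110 mm behind the post; this point is 82 mm behind the post. The left handle is one piece with the left jaw. The whole pliers swing on the post by about 0.1 rad until a jaw meets the bottle, so that the jaws find the bottle by themselves.
- moving_grip (a point): Middle of the right handle at 82 mm behind the post, same section. Open, it is about 54 mm from the left handle (63 mm outside to outside); locked, 26 mm (35 mm outside). Squeezing takes a few newtons at first and 10 to 20 N on each handle just before dead centre, then it snaps to its stop. A squeeze centred more than about 8 mm off the squeeze_line point makes the jaws push the bottle against its nest and jam short of dead centre.
- toggle (a joint): Turn of the short toggle link in the right handle, rad: 0 clamp fully open, 0.64 dead centre, 0.78 to 0.81 locked against the stop. Short of dead centre the clamp springs open again when let go.
- release_tab (a point): Centre of the exposed part of the release lever's tab: a dark steel plate 14 mm long, 4 mm thick, upright beside the inner face of the right handle, near its end (114 mm behind the post), standing from the handle's top (50 mm) up to 72 mm above the desk; the point is 61 mm above the desk. Its x axis runs along the lever towards the bottle, its y axis to the left handle. It is pushed outwards, away from the left handle.
- release (a joint): Turn of the release lever, rad: 0 at rest (it springs back), 0.42 at its stop. Under a push on the tab the whole locked clamp first swings until the bottle has taken up its play in the nest (up to 12 mm at the tab); then the lever turns, and 6 to 11 mm more (0.13 to 0.24 rad, about 2 to 5 N) throws the locked clamp open; its handle then swings some 30 mm outwards and carries the tab with it.
- cap_grip (a point): Centre of the white screw cap of the dropper bottle: 18 mm across, 23 mm high, tapered tip, on the bottle's axis; its point is 64 mm above the desk, 12 mm under the cap's top. The bottle's shoulder (26 mm across) begins 9 mm below this point; the jaws reach up to 48 mm above the desk.
- bottle_mid (a point): Middle of the dropper bottle (without its cap), 26 mm across, 41 mm high, 62 mm with the cap, 50 g, standing with 2 mm play in the nest; the point is 20 mm above its underside, z up along the bottle. Not clamped, the bottle turns with its cap.
- reagent_cap (a joint): Turn of the cap on the bottle, rad: 0 screwed tight, growing anticlockwise seen from above. The cap turns stiffly, with 0.10 N m all the way; it comes off beyond 4.7.
- strip_bottle: A bystander: a white test-strip bottle with a black cap, 50 mm across, 133 mm high, standing behind the clamp; origin at its foot.
- tube_l1: A bystander: a sample tube with a dark cap, 16 mm across, 88 mm long, lying on the desk to the right of the clamp; origin under its middle.
- tube_w: A bystander: a sample tube, 16 mm across, 88 mm long, lying on the desk nearer the robot, to the right; origin under its middle.

How it is judged:
On the way, in this order (a step that is already met when the one before it is completed fails the run):
1. the clamp is locked over centre on the bottle and stays so with the hand off its handles (value of joint toggle above 0.72 rad and contact force between the fingers and pliers below 0.3 N), for 0.2 s.
2. with the clamp locked, the cap is turned loose by at least 1.0 rad (value of joint toggle above 0.72 rad and value of joint reagent_cap above 1 rad), for 0.1 s.
3. the release lever is pushed while the handle is still in (value of joint release above 0.06 rad and value of joint toggle above 0.5 rad).
At the end, for the whole second after the job is handed in: The clamp is open (toggle below 0.1 rad), its release lever is back (below 0.08 rad), the cap is loosened by 1.0 to 3.0 rad, and the bottle stands upright (within 0.1 rad) and still in the nest, within 6 mm of its centre (value of joint toggle below 0.1 rad and value of joint release below 0.08 rad and value of joint reagent_cap between 1 and 3 rad and angle between bottle_mid's own z axis and vertical below 0.1 rad and horizontal distance between bottle_mid and nest below 0.006 m and height (world z) of bottle_mid below 0.04 m and linear speed of reagent below 0.02 m/s); the robot touches nothing.
It fails at once if the clamp's handles squeezed with more than 80 N, both fingers together (contact force between the fingers and pliers above 80 N).
It fails at once if the release lever pushed with more than 25 N (contact force between the fingers and release above 25 N).
It fails at once if the bottle or its cap squeezed or pushed with more than 100 N, both fingers together (contact force between the fingers and reagent above 100 N).
It fails at once if bystanders knocked (distance of strip_bottle from where it was at the start of the episode above 0.02 m or angle between strip_bottle's own z axis and vertical above 0.3 rad or distance of any of tube_l1, tube_w from where it was at the start of the episode above 0.03 m).
It also fails if it takes over 54 s, if anything falls off the work surface, if the arm or the gripper's body presses on something with over 40 N, if the wrist force passes 120 N, or if a joint passes its speed limit or range.

ROBOT

A 7-joint arm with a two-finger parallel gripper is mounted at the origin on a cart in front of the work surface, level with it; the furniture and walls round the work are solid. World frame = base frame: x ahead of the robot, y to its left, z up, the work surface at z = 0. Lengths are in m, angles in rad, forces in N, time in s.
With the tool pointing down it reaches from about 0.35 to 0.9 m from the base axis. Payload 8.1 kg.
Tool frame: the origin (TCP) lies between the finger pads; the fingertips stand 11 mm ahead of it and the grasp point (between the pads) lies 8 mm behind it; z points along the fingers, y is the line along which they close (so a half turn about z gives the same grasp; the last joint's range is limited). The gripper opens to 92 mm and grips with 3 to 60 N. Pads are 19 mm wide; open, the fingers measure 130 mm over their backs; the gripper's body (75 mm by 190 mm) begins 47 mm behind the grasp point.
Start: joints at [1.07, 0.434, 0.025, 1.573, -0.012, 1.134, -0.075], TCP at [0.242, -0.576, 0.211] pointing down, gripper open.
Joint ranges: [-2.62, 2.62], [-0.44, 2.09], [-1.27, 1.32], [0.08, 2.57], [-1.32, 4.46], [0.12, 2], [-2.74, 2.74]. Speed limits (rad/s): [2.22, 2.22, 3.01, 3.01, 3.14, 3.14, 3.14].

INTERFACE

Orientations are given as a rotation vector (axis times angle).
In Python, from cell import observe, get_image, camera_params, sign_off gives the robot as it stands.
- The arm moves only by the shell command python3 -m pendant 'ROWS' [FORCE]. ROWS is JSON, one flat list of numbers, 7 for each row, row after row: the shift along the tool's x, y, z in m, then the turn, a rotation vector about the tool's x, y, z in rad, then the finger opening in m, from 0 to 0.0918. In form: [dx, dy, dz, rx, ry, rz, jaw, dx, dy, dz, rx, ry, rz, jaw, ...]. A call has 1 to 10 rows; each row shifts and turns the commanded pose from where the row before left it, along the tool's axes as they then stand; what a row does not reach is not made up. A row lasts 1/8 s, in which the tool goes at most 62.5 mm and 10.7 degrees, less where a joint would pass 70% of its speed; a pose out of reach is approached as far as the arm can. A call is refused whole if a number of a shift passes 0.0625 or a number of a turn 0.188, either way. A call with a gripper value outside its range is refused whole. The fingers move at their own pace and stop on an object; FORCE is the grip in N (left out, the last holds). Time passes only in rows, so rows that do not move let the fingers close. It gives the time, the measured TCP pose, the force, the opening and the grip force at its end, in the units of the state.
- observe(): the state, without advancing time (a new reading comes with each control period).
- get_image(name): name is "side" or "top" or "wrist"; returns the picture (420x560x3 uint8, red, green, blue); there is no depth.
- camera_params(name): a dict with "intrinsics" (3x3 intrinsics, pixels), "eye" and "rotation" of the camera in the world; the wrist camera has in their place "T_tool_cam" (4x4, takes a point from camera to tool coordinates, whose origin is the TCP and whose axes are the flange's). Camera axes: x right, y down, z forward; pixel columns grow to the right and rows downward; lengths in m; the calibration is good to about 2 mm. The wrist camera is an equidistant fisheye: a pixel r from the principal point sees the ray r / f radians off the axis. A picture is of the moment at which its call begins: read the wrist's pose just before it. camera_params takes no time and is no camera call.
- sign_off(): hands the job in; it is judged then, once.
The state is a dict: "clock": time; "joints": joint angles; "dq": joint speeds; "joint_efforts": joint torques, N m; "position": TCP position; "ee_rot": TCP orientation; "force": force on the tool from outside, world axes, zero at the start; "ft_torque": the same for the moment, N m; "width": opening from 0.0 (shut) to 1.0 (fully open); "gripper_force": force on a finger pad.
Only numpy, scipy, OpenCV 4.12 (cv2) and the standard library are available. Lean on these libraries where they do the work, as an engineer would, in place of code of your own. Each camera call takes 0.05 s, during which the arm holds its last target. There are 200 camera calls.

## Working session

There is one attempt and no reset: what is moved stays moved. The work goes in short steps, Python scripts to look and compute and a shell command to move; the robot and the scene stay as the last step left them, time stands still between calls to the robot, and variables do not carry over. Pictures are saved under pics/ and viewed, at most 10 in all, crops included, and the job is handed in when it is done.

```bash
mkdir -p pics; ls
python3 - <<'E'
from cell import *
import cv2,numpy as np
np.set_printoptions(precision=4,suppress=True)
for n in ["side","top","wrist"]:
    p=camera_params(n); print(n,p)
s=observe();print(s)
a=get_image("side");b=get_image("top");c=get_image("wrist")
for n,i in zip("stw",(a,b,c)): cv2.imwrite(f"pics/{n}0.png",i[...,::-1])
cv2.imwrite("pics/c0.png",cv2.resize(np.hstack([a,b])[...,::-1],(800,300)))
E
```

```text
pics
side {'intrinsics': array([[453.0522,   0.    , 286.8004],
       [  0.    , 453.0522, 206.967 ],
       [  0.    ,   0.    ,   1.    ]]), 'eye': array([ 0.505 , -0.9445,  0.5953]), 'rotation': array([-2.1786,  0.121 , -0.087 ])}
top {'intrinsics': array([[504.8625,   0.    , 272.6078],
       [  0.    , 504.8625, 222.2198],
       [  0.    ,   0.    ,   1.    ]]), 'eye': array([ 0.3917, -0.2078,  1.0317]), 'rotation': array([-2.2281,  1.9791, -0.1935])}
wrist {'intrinsics': array([[325.1923,   0.    , 281.5248],
       [  0.    , 325.1923, 210.7344],
       [  0.    ,   0.    ,   1.    ]]), 'T_tool_cam': array([[ 0.0002, -0.9598, -0.2807,  0.0757],
       [ 1.    ,  0.0006, -0.0013,  0.    ],
       [ 0.0014, -0.2807,  0.9598, -0.1741],
       [ 0.    ,  0.    ,  0.    ,  1.    ]])}
{'clock': 0.0, 'joints': array([ 1.0704,  0.4352,  0.025 ,  1.5741, -0.0116,  1.134 , -0.0751]), 'dq': array([ 0.0002, -0.0016, -0.0007, -0.0011, -0.0012,  0.0006,  0.002 ]), 'joint_efforts': array([ -0.0013, -66.7873,   0.9846, -31.4467,  -0.0605,   0.0429,
         0.0002]), 'position': array([ 0.2418, -0.5757,  0.2106]), 'ee_rot': array([-3.0782, -0.6203,  0.0007]), 'force': array([-0.044 , -1.2351, -0.183 ]), 'ft_torque': array([-0.0134, -0.0639,  0.0521]), 'gripper_force': 0.0, 'width': 0.9983876251860531}
```

View pics/t0.png

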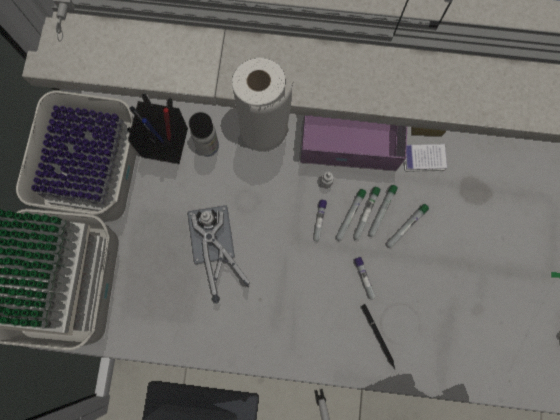

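View pics/s0.png

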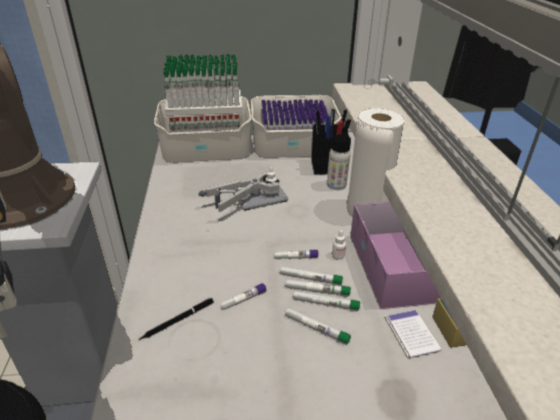

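The top view shows the clamp's base at about (211,235), the white cap at (207,216), the left handle's end at (215,297) and the right handle's end at (245,283). The strip bottle is at (203,130). The side view shows the clamp at (240,195) with the cap at (270,177).

```bash
cat > h.py <<'E'
import numpy as np,cv2
from scipy.spatial.transform import Rotation as R
from cell import *
np.set_printoptions(precision=4,suppress=True)
def ray(n,uv,s=None):
    p=camera_params(n);K=p["intrinsics"];x=(uv[0]-K[0,2])/K[0,0];y=(uv[1]-K[1,2])/K[1,1]
    if n=="wrist":
        r=np.hypot(x,y);d=np.array([np.sin(r)*x/max(r,1e-9),np.sin(r)*y/max(r,1e-9),np.cos(r)])
        T=p["T_tool_cam"];A=R.from_rotvec(s["ee_rot"]).as_matrix()
        return s["position"]+A@T[:3,3],A@T[:3,:3]@d
    M=np.array(p["rotation"]);M=R.from_rotvec(M).as_matrix() if M.shape==(3,) else M
    d=M@np.array([x,y,1]);return np.array(p["eye"]),d/np.linalg.norm(d)
def plane(n,uv,z,s=None):
    o,d=ray(n,uv,s);return o+d*(z-o[2])/d[2]
def cross(a,b):
    (o,d),(p,e)=a,b;A=np.c_[d,-e];t=np.linalg.lstsq(A,p-o,rcond=None)[0]
    P,Q=o+d*t[0],p+e*t[1];return (P+Q)/2,np.linalg.norm(P-Q)
E
python3 - <<'E'
from h import *
i=cv2.imread("pics/t0.png")[190:310,170:270];j=cv2.imread("pics/s0.png")[160:225,190:300]
a=cv2.resize(i,(500,600),interpolation=cv2.INTER_CUBIC);b=cv2.resize(j,(300,177),interpolation=cv2.INTER_CUBIC)
c=np.zeros((600,800,3),np.uint8);c[:,:500]=a;c[:177,500:]=b
cv2.imwrite("pics/z0.png",c)
print(plane("top",(207,213),.076),cross(ray("top",(207,213)),ray("side",(271,171))))
for uv in [(215,297),(245,283)]:print(plane("top",uv,.05))
E
```

```text
[ 0.5885 -0.05    0.076 ] (array([ 0.5879, -0.0488,  0.0677]), np.float64(0.0045558540805773675))
[ 0.4315 -0.085   0.05  ]
[ 0.4649 -0.139   0.05  ]
```

View pics/z0.png

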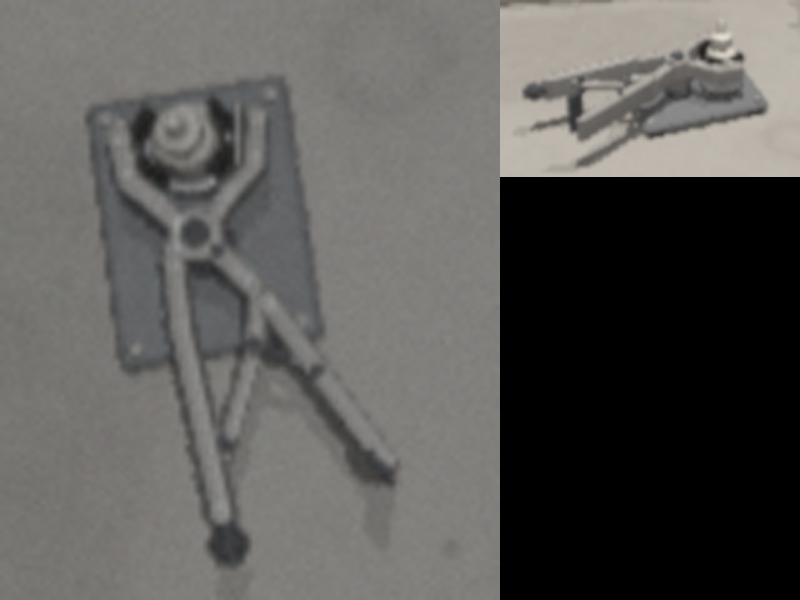

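The zoom shows the base plate's corners at crop (88,105), (285,77), (322,335) and (125,370), the post at (195,233), and the cap tip at (178,122). The left bar runs (178,255) to (222,520) and the right bar (265,295) to (385,465).

Run:
```python
from h import *
f=lambda u,v,z:plane("top",(u/5+170-.4,v/5+190-.4),z)
C=[f(*c,.012) for c in [(88,105),(285,77),(322,335),(125,370)]]
for c in C:print(c)
print("ctr",np.mean(C,0))
d=(C[0]-C[3]+C[1]-C[2]);yaw=np.arctan2(d[1],d[0]);w=C[0]-C[1]+C[3]-C[2]
print("yaw",yaw,np.arctan2(w[1],w[0])-np.pi/2,np.linalg.norm(d)/2,np.linalg.norm(w)/2)
P=f(195,233,.052);print("post",P)
x=np.array([np.cos(yaw),np.sin(yaw),0])
print("sq from post",P-.082*x,"nest",P+.04*x)
for n,q in dict(cap=(178,122,.073),L1=(178,255,.05),L2=(222,520,.05),R1=(265,295,.05),R2=(385,465,.05)).items():print(n,f(*q))
```

```text
[0.6019 0.0021 0.012 ]
[ 0.6233 -0.0775  0.012 ]
[ 0.5182 -0.1072  0.012 ]
[ 0.4946 -0.0296  0.012 ]
ctr [ 0.5595 -0.0531  0.012 ]
yaw 0.28151562757342696 0.2789460915540902 0.11060034781160177 0.08170693350526212
post [ 0.5475 -0.056   0.052 ]
sq from post [ 0.4687 -0.0788  0.052 ] nest [ 0.5859 -0.0449  0.052 ]
cap [ 0.5868 -0.0463  0.073 ]
L1 [ 0.5383 -0.0503  0.05  ]
L2 [ 0.4377 -0.0822  0.05  ]
R1 [ 0.5265 -0.0866  0.05  ]
R2 [ 0.4661 -0.142   0.05  ]
```

```bash
python3 -m pendant '[0.034,-0.03,0,0,0,0,0.0918,0.034,-0.03,0,0,0,0,0.0918,0.034,-0.03,0,0,0,0,0.0918,0.034,-0.03,0,0,0,0,0.0918,0.034,-0.03,0,0,0,0,0.0918,0.034,-0.03,0,0,0,0,0.0918,0.034,-0.03,0,0,0,0,0.0918,0.034,-0.03,0,0,0,0,0.0918,0.034,-0.03,0,0,0,0,0.0918,0.034,-0.03,0,0,0,0,0.0918]'
python3 -m pendant '[0.03,-0.025,0,0,0,0,0.0918,0.028,-0.024,0.02,0,0,0.117,0.0918,0,0,0.02,0,0,0,0.0918,0,0,0.0,0,0,0,0.0918,0,0,0,0,0,0,0.0918]'
python3 - <<'E'
from h import *
s=observe();i=get_image("wrist");np.save("w1.npy",np.r_[s["position"],s["ee_rot"]]);cv2.imwrite("pics/w1.png",i[...,::-1])
A=R.from_rotvec(s["ee_rot"]).as_matrix();print(s["position"],A,s["clock"],s["force"])
E
```

```text
clock: 1.4
position: [0.4397, -0.1666, 0.2114]
ee_rot: [3.08, 0.62, -0.0]
force: [-0.5, 0.2, 0.4]
width: 1.0
gripper_force: 0.0
clock: 2.02
position: [0.4739, -0.1009, 0.172]
ee_rot: [3.111, 0.438, 0.0]
force: [0.1, -0.1, 0.8]
width: 0.999
gripper_force: 0.0
[ 0.4739 -0.1009  0.172 ] [[ 0.9611  0.2763  0.0003]
 [ 0.2763 -0.9611 -0.0002]
 [ 0.0002  0.0003 -1.    ]] 2.025 [ 0.1104 -0.1143  0.7636]
```

View pics/w1.png

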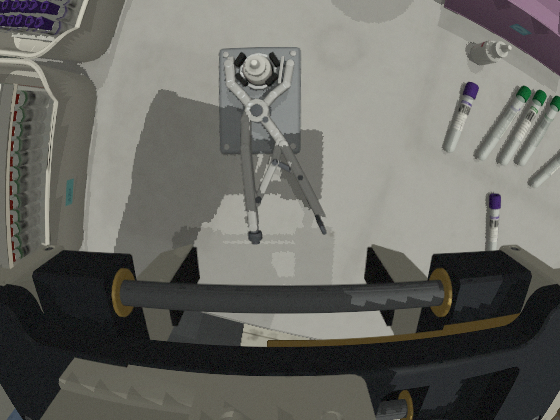

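The wrist view shows the base plate square at corners (220,48), (299,48), (299,153) and (220,153), with the post at (258,109) and the cap tip at about (257,60). The left bar runs (247,125) to (256,232). The right bar ends at (322,230), and the dark tab is beside it at about (320,222).

Run:
```python
from h import *
a=np.load("w1.npy");s=dict(position=a[:3],ee_rot=a[3:])
w=lambda uv,z:plane("wrist",uv,z,s)
C=np.array([w(c,.012) for c in [(220,48),(299,48),(299,153),(220,153)]]);print(C,C.mean(0))
d=C[0]-C[3]+C[1]-C[2];yaw=np.arctan2(d[1],d[0]);print("yaw",yaw,np.linalg.norm(d)/2)
P=w((258,109),.052);print("post",P)
t=lambda u,v:ray("top",(u/5+170-.4,v/5+190-.4))
print("post x",cross(t(195,233),ray("wrist",(258,109),s)))
print("cap x",cross(t(178,122),ray("wrist",(257,60),s)))
print("Lend x",cross(t(222,520),ray("wrist",(256,230),s)))
print("Rend x",cross(t(385,465),ray("wrist",(322,228),s)))
x=np.array([np.cos(yaw),np.sin(yaw),0]);y=np.array([-x[1],x[0],0]);S=P-.082*x
print("S",S)
for q in [(247,125),(256,230),(284,150),(322,228)]:
    v=w(q,.05)-S;print(q,v@x,v@y)
i=cv2.imread("pics/w1.png")
cv2.imwrite("pics/w1z.png",cv2.resize(i[40:250,200:340],(400,600),interpolation=cv2.INTER_CUBIC))
```

```text
[[ 0.6016  0.0016  0.012 ]
 [ 0.6221 -0.0762  0.012 ]
 [ 0.5171 -0.1067  0.012 ]
 [ 0.4951 -0.0278  0.012 ]] [ 0.559  -0.0523  0.012 ]
yaw 0.2762492413396929 0.10987663551311144
post [ 0.549  -0.0571  0.052 ]
post x (array([ 0.5486, -0.056 ,  0.047 ]), np.float64(0.001688961078649958))
cap x (array([ 0.5914, -0.0434,  0.0527]), np.float64(0.0014353116924156442))
Lend x (array([ 0.438 , -0.0838,  0.0519]), np.float64(0.002845136783500026))
Rend x (array([ 0.464 , -0.1425,  0.0696]), np.float64(0.0019993278436007925))
S [ 0.4701 -0.0795  0.052 ]
(247, 125) 0.06757481248104077 0.010167603029052757
(256, 230) -0.03256310856294338 0.003303114152822669
(284, 150) 0.044559646304425805 -0.02337426291517687
(322, 228) -0.03028855076311251 -0.060661301595361684
```

View pics/w1z.png

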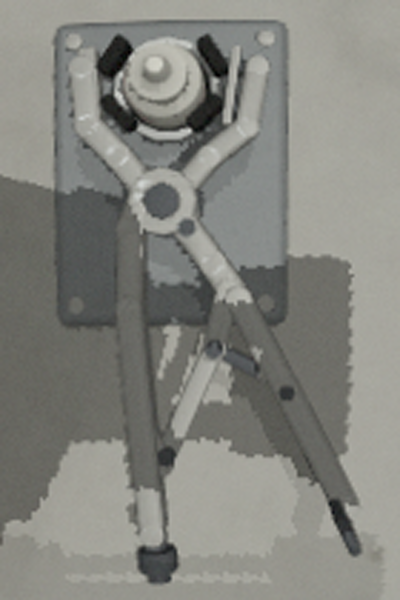

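The crop shows the jaws round the bottle, the left handle with its dark knob at (155,560), the right handle ending at (352,500), and the dark tab past it at (345,527). The measurements agree, so I descend with the handles between the open fingers.

```bash
python3 -m pendant '[0,-0.002,0.03,0,0,0,0.0918,0,0,0.03,0,0,0,0.0918,0,0,0.03,0,0,0,0.0918,0,0,0.025,0,0,0,0.0918,0,0,0.016,0,0,0,0.0918,0,0,0.008,0,0,0,0.0918,0,0,0,0,0,0,0.0918]' 30
python3 -m pendant '[0,-0.004,0,0,0,0,0.085,0,-0.004,0,0,0,0,0.075,0,-0.004,0,0,0,0,0.065,0,-0.003,0,0,0,0,0.056,0,-0.003,0,0,0,0,0.05,0,-0.002,0,0,0,0,0.046,0,0,0,0,0,0,0.044]' 30
```

```text
clock: 2.95
position: [0.4735, -0.0987, 0.0327]
ee_rot: [3.111, 0.439, 0.0]
force: [0.0, 0.7, 0.1]
width: 1.004
gripper_force: 0.0
clock: 3.82
position: [0.467, -0.0787, 0.0323]
ee_rot: [-3.11, -0.44, 0.002]
force: [-3.5, -1.2, 2.9]
width: 0.483
gripper_force: 4.8
```

```bash
python3 -m pendant '[0,0,0,0,0,0,0.041,0,0,0,0,0,0,0.038,0,0,0,0,0,0,0.035,0,0,0,0,0,0,0.033,0,0,0,0,0,0,0.033,0,0,0,0,0,0,0.033]' 30
```

```text
clock: 4.58
position: [0.4683, -0.0789, 0.0325]
ee_rot: [-3.111, -0.44, -0.002]
force: [1.6, 2.2, -0.5]
width: 0.361
gripper_force: 13.0
```

```bash
python3 -m pendant '[0,0,0,0,0,0,0.05,0,0,0,0,0,0,0.065,0,0,0,0,0,0,0.065,0,0,-0.03,0,0,0,0.065,0,0,-0.04,0,0,0,0.065,0,0,-0.04,0,0,0,0.065,0,0,0,0,0,0,0.065]'
python3 - <<'E'
from h import *
s=observe();i=get_image("wrist");np.save("w2.npy",np.r_[s["position"],s["ee_rot"]]);cv2.imwrite("pics/w2.png",i[...,::-1])
print(s["position"],s["force"])
cv2.imwrite("pics/w2z.png",cv2.resize(i[20:300,180:360,::-1],(385,600),interpolation=cv2.INTER_CUBIC))
E
```

```text
clock: 5.45
position: [0.4697, -0.0794, 0.1451]
ee_rot: [3.109, 0.439, 0.008]
force: [-0.2, -0.8, 0.8]
width: 0.71
gripper_force: 0.0
[ 0.4697 -0.0794  0.1451] [-0.1774 -0.7575  0.7884]
```

View pics/w2z.png

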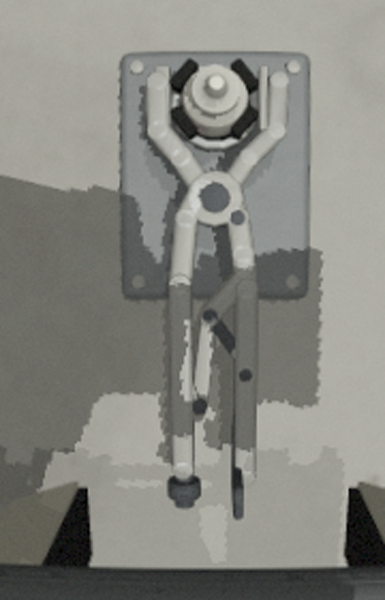

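The clamp is locked: the bars are parallel, the dark tab is at crop (238,495) on the inner side of the right handle's end, and the cap tip is at (216,82). Next I locate the cap, the strip bottle and the tab.

Run:
```python
from h import *
a=np.load("w2.npy");s=dict(position=a[:3],ee_rot=a[3:]);k=280/600.
uv=lambda u,v:(180+u*180/385-.25,20+v*k-.25)
f=lambda u,v,z:plane("wrist",uv(u,v),z,s)
print("cap",f(216,82,.074),"tab top",f(238,490,.072),f(238,470,.072),f(238,515,.072))
print("knobL",f(184,470,.05),"Rin",f(233,450,.05),"post",f(213,197,.052))
cap=f(216,82,.074)
for q in [(203,120)]:
    t=plane("top",q,.133);print("strip",t,t[:2]-cap[:2],np.hypot(*(t-cap)[:2]))
o=observe();print(o["joints"])
A=R.from_rotvec(o["ee_rot"]).as_matrix();print(A.T@(np.r_[cap[:2],.067]-o["position"]))
i=get_image("top");cv2.imwrite("pics/t2.png",cv2.resize(i[100:300,150:350,::-1],(600,600)))
```

```text
cap [ 0.5868 -0.0449  0.074 ] tab top [ 0.4443 -0.0947  0.072 ] [ 0.4523 -0.0923  0.072 ] [ 0.4342 -0.0978  0.072 ]
knobL [ 0.4381 -0.0738  0.05  ] Rin [ 0.4522 -0.0909  0.05  ] post [ 0.5475 -0.055   0.052 ]
strip [ 0.7549 -0.0258  0.133 ] [0.1681 0.0191] 0.16916534194598837
[ 0.2599  0.2848 -0.2507  2.0006  0.0925  0.8641 -1.3314]
[ 0.123  -0.0005  0.0768]
```

View pics/t2.png

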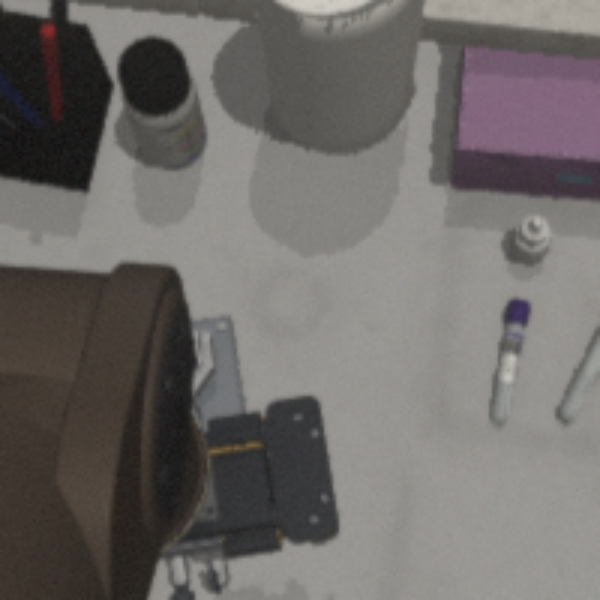

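The top view shows the hand over the clamp. The strip bottle, at crop (160,100), is 0.17 m away and so clear. I go over the cap, turned clockwise first to leave wrist range for the twist.

```bash
python3 -m pendant '[0.031,0,0,0,0,0,0.06,0.031,0,0,0,0,0,0.06,0.031,0,0,0,0,0,0.06,0.03,0,0,0,0,0,0.06,0,0,0,0,0,0.16,0.06,0,0,0.01,0,0,0.16,0.06,0,0,0.01,0,0,0.16,0.06,0,0,0.01,0,0,0.16,0.06,0,0,0.01,0,0,0.16,0.06,0,0,0,0,0,0,0.06]'
python3 - <<'E'
from h import *
o=observe();A=R.from_rotvec(o["ee_rot"]).as_matrix();print(o["joints"],A.T@(np.array([.5868,-.0455,.067])-o["position"]),A[:,2])
E
```

```text
clock: 6.8
position: [0.5843, -0.045, 0.1002]
ee_rot: [3.035, -0.804, -0.006]
force: [0.6, -0.8, 1.0]
width: 0.652
gripper_force: 0.0
[ 0.0144  0.4883 -0.0408  1.7914  0.0257  0.8666 -2.1271] [ 0.0025 -0.0009  0.0332] [-0.0042 -0.0005 -1.    ]
```

```bash
python3 -m pendant '[0.0025,-0.001,0.012,0,0,0,0.05,0,0,0.012,0,0,0,0.04,0,0,0.009,0,0,0,0.03,0,0,0,0,0,0,0.023,0,0,0,0,0,0,0.019]' 35
python3 -m pendant '[0,0,0,0,0,0,0.015,0,0,0,0,0,0,0.01,0,0,0,0,0,0,0.01]' 35
```

```text
clock: 7.42
position: [0.5888, -0.0455, 0.0696]
ee_rot: [-3.036, 0.806, -0.001]
force: [0.2, -0.8, 0.4]
width: 0.222
gripper_force: 0.0
clock: 7.8
position: [0.5887, -0.0455, 0.0696]
ee_rot: [-3.036, 0.806, -0.001]
force: [0.3, -0.1, 0.4]
width: 0.112
gripper_force: 0.0
```

Run:
```python
from h import *
s=observe();print(s["position"],s["width"],s["gripper_force"],s["force"])
i=get_image("wrist");j=get_image("side")
c=np.zeros((450,800,3),np.uint8);c[:,:450]=cv2.resize(i[130:280,200:350,::-1],(450,450),interpolation=cv2.INTER_CUBIC);c[:350,450:]=cv2.resize(j[130:230,210:310,::-1],(350,350),interpolation=cv2.INTER_CUBIC)
cv2.imwrite("pics/g1.png",c)
```

```text
[ 0.5887 -0.0455  0.0696] 0.11244284059059337 0.0 [ 0.266  -0.0884  0.384 ]
```

View pics/g1.png

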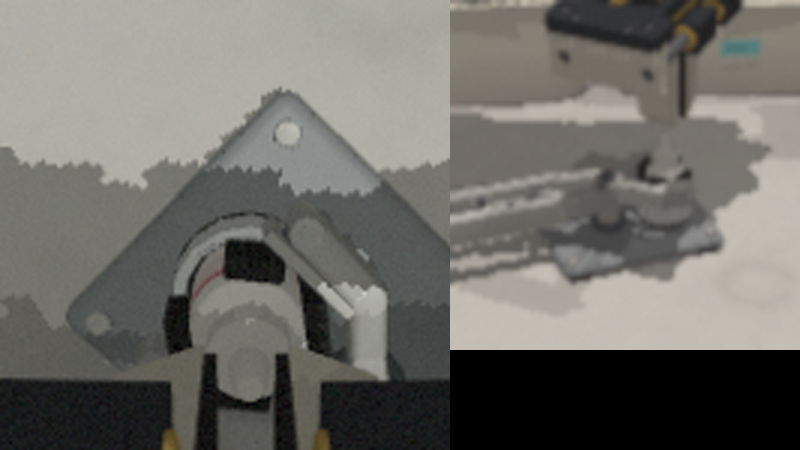

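Run:
```python
from h import *
p=camera_params("side");M=R.from_rotvec(p["rotation"]).as_matrix();K=p["intrinsics"]
def pr(X):
    q=K@(M.T@(np.array(X)-p["eye"]));return q[:2]/q[2]
def prw(X,s):
    p=camera_params("wrist");T=p["T_tool_cam"];A=R.from_rotvec(s["ee_rot"]).as_matrix()
    c=T[:3,:3].T@(A.T@(np.array(X)-s["position"])-T[:3,3]);t=np.arctan2(np.hypot(c[0],c[1]),c[2]);k=p["intrinsics"]
    return t*k[0,0]*c[:2]/np.hypot(c[0],c[1])+k[:2,2]
s=observe()
for X in [(.587,-.0455,.076),(.5887,-.0455,.0586),(.5887,-.0455,.0776),(.587,-.0455,.055)]:
    w=prw(X,s);print(X,"side",pr(X),"crop",(pr(X)-[210,130])*3.5,"wrist crop",(w-[200,130])*3)
# both views of cap tip now
a=ray("wrist",(200+250/3,130+352/3),s);print("cap tip?",cross(a,ray("side",(210+218/3.5,130+141/3.5))))
```

```text
(0.587, -0.0455, 0.076) side [271.429  166.9181] crop [215.0016 129.2132] wrist crop [249.461  384.3244]
(0.5887, -0.0455, 0.0586) side [272.1781 173.4372] crop [217.6235 152.0301] wrist crop [245.0278 342.2793]
(0.5887, -0.0455, 0.0776) side [272.1681 166.2758] crop [217.5885 126.9654] wrist crop [244.9851 380.7299]
(0.587, -0.0455, 0.055) side [271.4485 174.8117] crop [215.0698 156.8409] wrist crop [249.077  342.2989]
cap tip? (array([ 0.5892, -0.047 ,  0.0676]), np.float64(0.0008570156991917014))
```

The crop shows the closed fingers around only the narrow tip of the cap, with the wide part still below them at about (250,330). I open a little and go down, feeling for the shoulder.

```bash
python3 -m pendant '[0,0,0,0,0,0,0.023,0,0,0,0,0,0,0.023,0,0,0.002,0,0,0,0.023,0,0,0.001,0,0,0,0.023,0,0,0,0,0,0,0.023]'
python3 -m pendant '[0,0,0,0,0,0,0.018,0,0,0,0,0,0,0.014,0,0,0,0,0,0,0.013]' 35
```

```text
clock: 8.52
position: [0.5885, -0.0455, 0.0663]
ee_rot: [3.036, -0.807, -0.0]
force: [0.7, 0.1, 0.3]
width: 0.25
gripper_force: 0.0
clock: 8.9
position: [0.5886, -0.0455, 0.0665]
ee_rot: [3.036, -0.807, 0.0]
force: [-0.1, -0.4, 0.5]
width: 0.146
gripper_force: 0.0
```

```bash
python3 -m pendant '[0,0,0,0,0,0,0.023,0,0,0,0,0,0,0.023,0,0,0.002,0,0,0,0.023,0,0,0.002,0,0,0,0.023,0,0,0,0,0,0,0.023]'
python3 -m pendant '[0,0,0,0,0,0,0.018,0,0,0,0,0,0,0.014,0,0,0,0,0,0,0.013]' 35
```

```text
clock: 9.52
position: [0.5884, -0.0455, 0.0622]
ee_rot: [3.036, -0.807, -0.001]
force: [0.1, 0.3, 0.6]
width: 0.25
gripper_force: 0.0
clock: 9.9
position: [0.5887, -0.0455, 0.0625]
ee_rot: [3.036, -0.807, 0.0]
force: [0.2, 0.1, -0.0]
width: 0.147
gripper_force: 0.0
```

Run:
```python
from h import *
s=observe();np.save("w3.npy",np.r_[s["position"],s["ee_rot"]])
i=get_image("wrist");j=get_image("side")
cv2.imwrite("pics/w3.png",i[...,::-1]);cv2.imwrite("pics/s3.png",j[...,::-1])
c=np.zeros((600,800,3),np.uint8);c[:,:400]=cv2.resize(i[170:320,230:330,::-1],(400,600),interpolation=cv2.INTER_CUBIC);c[:,400:]=cv2.resize(j[130:220,240:300,::-1],(400,600),interpolation=cv2.INTER_CUBIC)
c=np.clip(c*1.6,0,255).astype(np.uint8);cv2.imwrite("pics/g2.png",c)
```

```text
(no output)
```

View pics/g2.png

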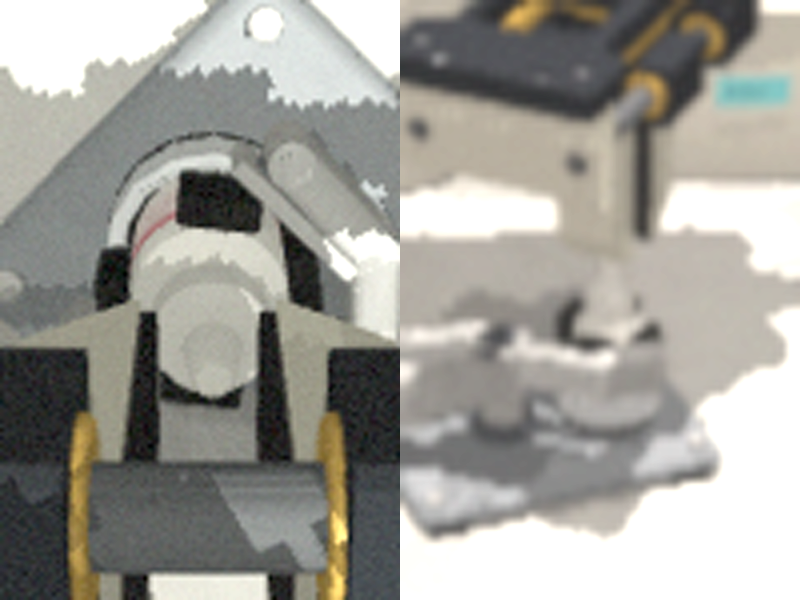

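The wrist crop (left) shows the cap as a circle (158–262 wide), farther away than the finger ends. The side crop (right) shows the finger ends at (600,255), just above the cap tip at (612,262). So the finger ends are about 20–28 mm higher than I assumed, and the cap is not yet between them. I go lower, with checks.

```bash
python3 -m pendant '[0,0,0,0,0,0,0.03,0,0,0,0,0,0,0.03,0,0,0.004,0,0,0,0.03,0,0,0.004,0,0,0,0.03,0,0,0.004,0,0,0,0.03,0,0,0.003,0,0,0,0.03,0,0,0,0,0,0,0.024]'
python3 -m pendant '[0,0,0,0,0,0,0.018,0,0,0,0,0,0,0.014,0,0,0,0,0,0,0.013]' 35
```

```text
clock: 10.88
position: [0.5884, -0.0455, 0.0471]
ee_rot: [3.036, -0.806, -0.001]
force: [0.1, -0.4, 0.6]
width: 0.28
gripper_force: 0.0
clock: 11.25
position: [0.5884, -0.0458, 0.0475]
ee_rot: [3.036, -0.807, -0.0]
force: [-0.5, -1.2, 0.8]
width: 0.188
gripper_force: 35.0
```

The cap is gripped (17 mm, 35 N). Now I twist it anticlockwise.

```bash
python3 -m pendant '[0,0,0,0,0,-0.1,0.013,0,0,0,0,0,-0.1,0.013,0,0,0,0,0,-0.1,0.013]'
python3 -c "
from h import *
s=observe();print(s['ft_torque'],s['width'],s['joints'])"
python3 -m pendant '[0,0,0,0,0,-0.15,0.013,0,0,0,0,0,-0.15,0.013,0,0,0,0,0,-0.15,0.013,0,0,0,0,0,-0.15,0.013,0,0,0,0,0,-0.15,0.013,0,0,0,0,0,-0.15,0.013,0,0,0,0,0,-0.15,0.013,0,0,0,0,0,-0.15,0.013,0,0,0,0,0,-0.15,0.013,0,0,0,0,0,0,0.013]'
python3 -c "
from h import *
s=observe();print(s['ft_torque'],s['force'],s['joints'])"
```

```text
clock: 11.62
position: [0.5883, -0.0441, 0.0475]
ee_rot: [-3.122, 0.338, 0.001]
force: [-2.2, 3.1, 1.2]
width: 0.185
gripper_force: 35.0
[ 0.8213  0.467  -0.151 ] 0.1852420675810235 [ 0.0725  0.563  -0.1242  1.8222  0.0938  0.7625 -1.8869]
clock: 12.88
position: [0.5878, -0.0436, 0.0474]
ee_rot: [-2.648, -1.686, -0.0]
force: [-2.7, 3.3, 2.9]
width: 0.188
gripper_force: 35.0
[ 0.8164  0.8159 -0.089 ] [-2.736   3.2806  2.9328] [ 0.318   0.6107 -0.4822  1.8004  0.3683  0.8219 -0.7813]
```

```bash
python3 -m pendant '[0,0,0,0,0,0,0.03,0,0,0,0,0,0,0.04,0,0,0,0,0,0,0.04,0,0,-0.02,0,0,0,0.05,0,0,-0.03,0,0,0,0.06,0,0,-0.03,0,0,0.15,0.08,0,0,0,0,0,0.17,0.0918,0,0,0,0,0,0.17,0.0918,0,0,0,0,0,0.18,0.0918,0,0,0,0,0,0.18,0.0918]'
python3 - <<'E'
from h import *
s=observe();A=R.from_rotvec(s["ee_rot"]).as_matrix();print(A[:,0],A.T@(np.array([.4568,-.1299,.049])-s["position"]))
i=get_image("wrist");np.save("w4.npy",np.r_[s["position"],s["ee_rot"]]);cv2.imwrite("pics/w4.png",i[...,::-1])
E
```

```text
clock: 14.12
position: [0.5888, -0.0456, 0.1275]
ee_rot: [3.112, 0.43, 0.001]
force: [-0.3, -0.3, 0.1]
width: 0.998
gripper_force: 0.0
[0.9625 0.2712 0.0004] [-0.1499  0.0453  0.0785]
```

Move over the tab, stay high and check with the last view.

```bash
python3 -m pendant '[-0.03,0.009,0,0,0,0,0.0918,-0.03,0.009,0,0,0,0,0.0918,-0.03,0.009,0,0,0,0,0.0918,-0.03,0.009,0,0,0,0,0.0918,-0.03,0.009,0,0,0,0,0.0918,0,0,0.02,0,0,0,0.0918,0,0,0.02,0,0,0,0.0918,0,0,0,0,0,0,0.0918]'
python3 - <<'E'
from h import *
s=observe();print(s["position"])
i=get_image("wrist");j=get_image("side");np.save("w5.npy",np.r_[s["position"],s["ee_rot"]]);cv2.imwrite("pics/w5.png",i[...,::-1]);cv2.imwrite("pics/s5.png",j[...,::-1])
c=np.zeros((600,800,3),np.uint8);c[:500,:450]=cv2.resize(i[100:350,130:355,::-1],(450,500),interpolation=cv2.INTER_CUBIC);c[:420,450:]=cv2.resize(j[120:240,190:290,::-1],(350,420),interpolation=cv2.INTER_CUBIC)
cv2.imwrite("pics/g5.png",np.clip(c*1.5,0,255).astype(np.uint8))
E
```

```text
clock: 15.18
position: [0.456, -0.1302, 0.0866]
ee_rot: [-3.109, -0.443, 0.003]
force: [-1.2, 0.1, -0.1]
width: 0.999
gripper_force: 0.0
[ 0.456  -0.1302  0.0866]
```

View pics/g5.png

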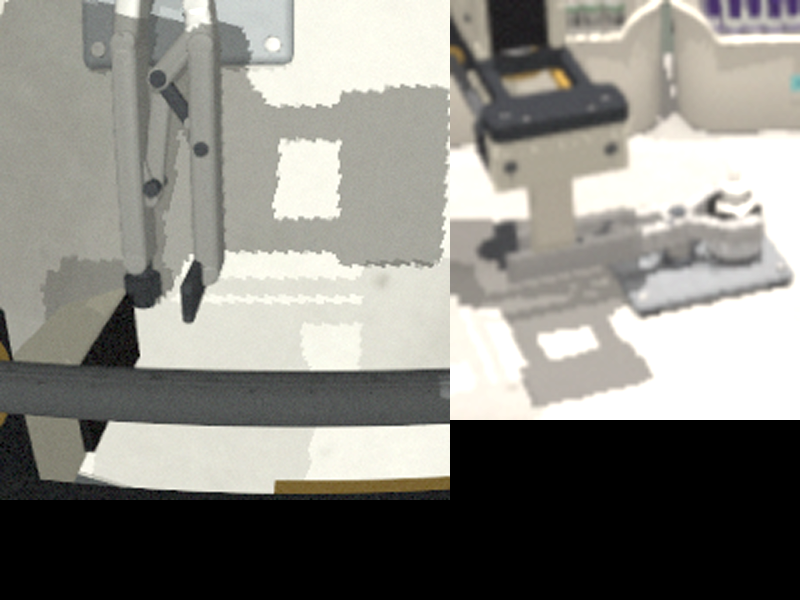

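The wrist crop shows the tab at (183–203, 262–322) beside the right handle's end. The left finger's tip is at about (130,290), left of the tab and over the left handle's knob at (142,288). I check where the finger face and the tab stand along the lever.

Run:
```python
from h import *
a=np.load("w5.npy");s=dict(position=a[:3],ee_rot=a[3:]);A=R.from_rotvec(a[3:]).as_matrix()
g=lambda u,v:(130+u/2-.25,100+v/2-.25)
f=lambda u,v,z:(A.T@(plane("wrist",g(u,v),z,s)-a[:3]))
print("tab top in tool", f(183,312,.072),f(190,322,.072),f(190,270,.072))
for z in (.0756,.0866,.0966,.1036):print("fingertip edge",z,f(128,288,z),f(138,352,z))
print("knob",f(142,290,.05))
# tab height from w2 and w5
b=np.load("w2.npy");t=dict(position=b[:3],ee_rot=b[3:])
print(cross(ray("wrist",g(188,320),s),ray("wrist",(180+238*180/385,20+517*280/600),t)))
```

```text
tab top in tool [-0.0097 -0.039   0.0146] [-0.0132 -0.0369  0.0147] [ 0.0048 -0.0358  0.0146]
fingertip edge 0.0756 [-0.0002 -0.0555  0.011 ] [-0.0229 -0.0544  0.0111]
fingertip edge 0.0866 [ 0.0044 -0.0522  0.    ] [-0.017  -0.0512  0.0001]
fingertip edge 0.0966 [ 0.0085 -0.0492 -0.01  ] [-0.0117 -0.0483 -0.0099]
fingertip edge 0.1036 [ 0.0113 -0.0471 -0.017 ] [-0.008  -0.0462 -0.017 ]
knob [-0.0113 -0.058   0.0367]
(array([ 0.4344, -0.0979,  0.0741]), np.float64(0.0004279558099337673))
```

```bash
python3 -m pendant '[-0.004,0,0.015,0,0,0,0.0918,0,0,0.012,0,0,0,0.0918,0,0,0.008,0,0,0,0.0918,0,0,0.006,0,0,0,0.0918,0,0,0,0,0,0,0.0918]'
python3 -m pendant '[0,0.003,0,0,0,0,0.0918,0,0.003,0,0,0,0,0.0918,0,0.003,0,0,0,0,0.0918,0,0.002,0,0,0,0,0.0918,0,0.002,0,0,0,0,0.0918,0,0,0,0,0,0,0.0918]'
```

```text
clock: 15.9
position: [0.453, -0.1313, 0.0462]
ee_rot: [-3.11, -0.44, 0.001]
force: [0.4, -0.8, -0.1]
width: 0.997
gripper_force: 0.0
clock: 16.65
position: [0.4567, -0.1439, 0.0464]
ee_rot: [-3.111, -0.439, 0.0]
force: [-0.4, 0.9, 0.3]
width: 1.0
gripper_force: 0.4
```

```bash
python3 -m pendant '[0,0.002,0,0,0,0,0.0918,0,0.002,0,0,0,0,0.0918,0,0.002,0,0,0,0,0.0918,0,0,0,0,0,0,0.0918]'
python3 -m pendant '[0,0.002,0,0,0,0,0.0918,0,0.002,0,0,0,0,0.0918,0,0,0,0,0,0,0.0918]'
python3 -m pendant '[0,0.002,0,0,0,0,0.0918,0,0.002,0,0,0,0,0.0918,0,0,0,0,0,0,0.0918]'
```

```text
clock: 17.15
position: [0.4585, -0.1498, 0.0464]
ee_rot: [3.111, 0.439, 0.0]
force: [-0.5, 1.7, -0.8]
width: 1.003
gripper_force: 0.8
clock: 17.52
position: [0.4598, -0.1536, 0.0465]
ee_rot: [3.111, 0.439, 0.001]
force: [0.3, 1.4, -0.2]
width: 1.0
gripper_force: 0.8
clock: 17.9
position: [0.4604, -0.1579, 0.0464]
ee_rot: [3.11, 0.439, -0.001]
force: [-0.6, -0.4, -0.7]
width: 0.999
gripper_force: 0.0
```

The force dropped to zero, so the clamp has probably sprung open. I lift away and return to the first viewing pose to compare pictures numerically.

```bash
python3 -m pendant '[0,-0.003,0,0,0,0,0.0918,0,0,-0.02,0,0,0,0.0918,0,0,-0.035,0,0,0,0.0918,0,0,-0.035,0,0,0,0.0918,0,0,-0.0355,0,0,0,0.0918,0.014,-0.025,0,0,0,0,0.0918,0.013,-0.024,0,0,0,0,0.0918,0,0,0,0,0,0,0.0918,0,0,0,0,0,0,0.0918]'
python3 - <<'E'
from h import *
s=observe();print(s["position"],s["ee_rot"])
i=get_image("wrist")[...,::-1];cv2.imwrite("pics/w6.png",i)
w1=cv2.imread("pics/w1.png");w2=cv2.imread("pics/w2.png")
g=[cv2.cvtColor(x,cv2.COLOR_BGR2GRAY) for x in (w1,np.ascontiguousarray(i))]
for n,(a,b,c,d) in dict(cap=(40,90,235,282),leftend=(205,245,235,275),rightend=(195,245,300,345),post=(95,125,240,275)).items():
    T=g[0][a:b,c:d];m=cv2.matchTemplate(g[1][a-20:b+20,c-20:d+20],T,cv2.TM_CCOEFF_NORMED);_,v,_,l=cv2.minMaxLoc(m);print(n,v,l[0]-20,l[1]-20)
E
```

```text
clock: 19.02
position: [0.4717, -0.1004, 0.1718]
ee_rot: [3.11, 0.439, -0.001]
force: [-0.3, -0.1, 0.1]
width: 1.002
gripper_force: 0.0
[ 0.4717 -0.1004  0.1718] [ 3.1103  0.4391 -0.001 ]
cap 0.8375416398048401 2 -2
leftend 0.9435202479362488 -3 -2
rightend 0.9628478288650513 -2 0
post 0.9086009860038757 1 -2
```

Run:
```python
from h import *
for n in ("w1","w2","w4","w6"):
    i=cv2.imread(f"pics/{n}.png").astype(int);r=i[...,2]-np.maximum(i[...,0],i[...,1])
    y,x=np.where(r[30:330,225:330]>14);print(n,len(x),x.mean()+225 if len(x) else 0,y.mean()+30 if len(x) else 0,sorted(set(zip(x+225,y+30)))[:12])
```

```text
w1 0 0 0 []
w2 0 0 0 []
w4 26 280.0 196.80769230769232 [(np.int64(273), np.int64(198)), (np.int64(274), np.int64(197)), (np.int64(274), np.int64(198)), (np.int64(275), np.int64(197)), (np.int64(276), np.int64(196)), (np.int64(276), np.int64(197)), (np.int64(277), np.int64(196)), (np.int64(277), np.int64(197)), (np.int64(278), np.int64(196)), (np.int64(278), np.int64(197)), (np.int64(279), np.int64(196)), (np.int64(279), np.int64(197))]
w6 0 0 0 []
```

The clamp matches its open start view, the bottle is in its place, and the twist torque matched the cap's 0.10 N m. Handing in.

```bash
python3 -c "
from cell import *
print(sign_off())"
```

```text
the job is handed in; nothing more can be done
None
```

The job is handed in: I locked the clamp, twisted the cap about 1.65 rad anticlockwise by wrist angle (not measured at the cap), and released the clamp, with the final wrist view matching the open start view, the bottle in its nest and the cap on; the sign-off returned no verdict.

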